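Third hand: hold a tool pocket against the tea cupboard for screwing

TASK

Be the joiner's third hand: take the small cypress tool pocket off the oak top and bring its tall back board gently, without a knock, flat against the outside of the cupboard's plain side that faces the row of tea things, upright, midway between the cupboard's front and back edges and with the back board's top edge level with the cupboard's top. Press it there with a steady push of about 10 N (a kilo or so) for a good three seconds and finish while still holding and pressing it, never letting go, since the joiner then drives the screws from inside the cupboard. Leave the open door, the whisk, the caddy and the scoop as they stand.

Things in the scene. Friction and masses are not known exactly. Their poses are not given: they have to be found in the camera images.
- pocket: loose open-topped cypress wall pocket for tea tools, upright, 0.10-0.16 kg; 54 mm wide (y), 56 deep (x), 128 tall. Flat back board (10 thick, 128 tall) is the +x face, x = +28 mm; side walls (8 thick, outer faces y = -27, +27, from x = -20 to +18) 118 tall; front wall (x = -28) 85 tall. Origin: centre of underside, z up. Grip from above across the side walls, fingers closing along its y
- pocket_back (a point): middle of the top edge of the pocket's back board, on its rear face (pocket frame x = +28 mm, y = 0, z = 128 mm); axes as the pocket's
- cupboard: cypress cupboard, fixed, 220 mm deep (x), 240 wide (y), 260 tall, flat top, plain flat sides, no overhang; two celadon bowls inside. Origin: centre of underside; +x out of its open front (away from the robot), z up. Press on the -y side (plane y = -120 mm, on the robot's right), pushing along its +y. Wood on wood is stiff: half a millimetre changes the push by several newtons
- mount (a point): on the outer face of that side, midway between front and back, at the top edge (cupboard x = 0, y = -120 mm, z = 260 mm; axes as the cupboard's). The pocket_back point belongs here, the pocket's x along the cupboard's y. Two 4 mm dark pilot holes lie 30 and 95 mm below it. Meet the wood at 15 mm/s or slower to touch without a knock
- door (a joint): the cupboard's swing door, hinged at the front on the +y edge, standing open towards +x; 0 shut, grows as it opens (rad). It swings freely: leave it
- door_handle (a point): the wooden knob of the door
- whisk: bamboo whisk, tines down on a white porcelain shaper, 62 mm wide, 127 mm tall together; origin: centre of the underside. Leave it
- caddy: round steel tea caddy, 67 mm wide, 79 mm tall; origin: centre of the underside. Leave it
- scoop: thin dark wooden tea scoop lying flat along its x, 180 mm long, 10 mm wide, up to 14 mm high at its upturned tip (+x); origin: underside, middle of the straight part. Leave it

How it is judged:
On the way, in this order (a step that is already met when the one before it is completed fails the run):
1. the pocket is lifted off the oak top in the gripper, upright (height (world z) of pocket above 0.05 m and angle between pocket's own z axis and vertical below 0.25 rad and contact force between the fingers and pocket above 1 N), for 0.2 s.
2. the pocket is in its place on the cupboard's side and pressed there within the force band for two seconds (x of pocket_back in the frame of cupboard between -0.01 and 0.01 m and y of pocket_back in the frame of cupboard between -0.124 and -0.116 m and z of pocket_back in the frame of cupboard between 0.254 and 0.266 m and angle between the x axis of pocket and the y axis of cupboard, either way round below 0.06 rad and angle between pocket's own z axis and vertical below 0.06 rad and contact force between pocket and cupboard between 5 and 16 N and contact force between the fingers and pocket above 3 N and linear speed of pocket below 0.01 m/s), for 2 s.
At the end, for the whole second after the job is handed in: The robot still grips the pocket: its back board lies flat (within 0.06 rad) against the cupboard's -y side, upright (within 0.06 rad), the middle of its top edge within 10 mm of midway along the side and within 6 mm of the height of the cupboard's top, pressed with 5 to 16 N, at rest (all of step 2); the arm keeps its last pose, push and grip.
It fails at once if the pocket is knocked against the cupboard (more than 60 N) (contact force between pocket and cupboard above 60 N).
It fails at once if the whisk is disturbed (moved more than 20 mm) (distance of whisk from where it was at the start of the episode above 0.02 m).
It fails at once if the caddy is disturbed (moved more than 20 mm) (distance of caddy from where it was at the start of the episode above 0.02 m).
It fails at once if the scoop is disturbed (moved more than 20 mm) (distance of scoop from where it was at the start of the episode above 0.02 m).
It fails at once if the door is disturbed (knob moved more than 30 mm) (distance of door_handle from where it was at the start of the episode above 0.03 m).
It also fails if it takes over 48 s, if anything falls off the work surface, if the arm or the gripper's body presses on something with over 40 N, if the wrist force passes 120 N, or if a joint passes its speed limit or range.

ROBOT

A 6-joint arm with a two-finger parallel gripper is mounted at the origin on the work surface. World frame = base frame: x ahead of the robot, y to its left, z up, the work surface at z = 0. Lengths are in m, angles in rad, forces in N, time in s.
With the tool pointing down it reaches from about 0.325 to 1 m from the base axis. Payload 5.1 kg.
Tool frame: the origin (TCP) lies midway between the tips of the shut fingers; the grasp point (between the pads) lies r.pinch_z behind it (r.pinch_z is the distance from the TCP to the grasp point, in m); z points along the fingers, y is the line along which they close (so a half turn about z gives the same grasp; the last joint's range is limited). The gripper opens to 85 mm and grips with 20 to 120 N. Pads are 22 mm wide; open, the fingers measure 114 mm over their backs; the gripper's body (76 mm by 85 mm) begins 54 mm behind the grasp point. The pads swing forward as they close: fully open they stand 13 mm farther back than shut.
Start: joints at [-1.426, 0.124, 1.65, -0, 1.367, -0.083], TCP at [0.147, -0.633, 0.202] pointing down, gripper open.
Joint ranges: [-2.61, 2.61], [-1.02, 2.33], [0.03, 2.71], [-1.35, 4.49], [0.32, 2.68], [-2.91, 2.91]. Speed limits (rad/s): [2.57, 2.57, 3.14, 3.14, 3.14, 3.14].

INTERFACE

Orientations are given as [roll, pitch, yaw] about the fixed x, y, z axes, in that order (R = Rz(yaw) Ry(pitch) Rx(roll)).
In Python, from plant import r gives the robot as it stands. Calls block until the motion is done:
- r.goto(position, orientation): joint-space move of the TCP to a pose.
- r.move_linear(position, rot=None, feed=0.15, max_force=None): straight line of the TCP; rot=None keeps the orientation; feed is the mean speed in m/s. With max_force (N) it stops when the force on the tool has changed by that much, and returns True; else False.
- r.set_joints(angles): joint-space move.
- r.open_gripper() and r.grasp(force=None): open the fingers fully, or close them until they stop; force is the grip in N (None keeps the last).
- r.wait(seconds).
- r.ik(position, orientation): joint angles nearest the present ones, or None.
- r.get_obs(): the state.
- r.read_camera(name): name is "side" or "top" or "wrist"; returns the picture (480x640x3 uint8, red, green, blue); there is no depth.
- r.camera_info(name): a dict with "K" (3x3 intrinsics, pixels), "extrinsics" (4x4, takes a point from camera to world coordinates). Camera axes: x right, y down, z forward; pixel columns grow to the right and rows downward; lengths in m; the calibration is good to about 2 mm. A picture is of the moment at which its call begins: read the wrist's pose just before it. camera_info takes no time and is no camera call; for the wrist camera it gives the pose at the moment of the call.
A pose or a line that the arm cannot do raises r.PlanningError and nothing moves.
- r.hand_in(): hands the job in; it is judged then, once.
The state is a dict: "time_s": time; "joint_positions": joint angles; "qvel": joint speeds; "joint_efforts": joint torques, N m; "tcp_pos": TCP position; "eef_rot": TCP orientation; "ft_force": force on the tool from outside, world axes, zero at the start; "torque": the same for the moment, N m; "grip_width": opening from 0.0 (shut) to 1.0 (fully open); "grasp_force": force on a finger pad.
Only numpy, scipy, OpenCV 4.12 (cv2) and the standard library are available. Lean on these libraries where they do the work, as an engineer would, in place of code of your own. Each camera call takes 0.05 s, during which the arm holds its last target. There are 200 camera calls.

## Working session

There is one attempt and no reset: what is moved stays moved. The work goes in short steps, each a Python script; the robot and the scene stay as the last script left them, time stands still between calls to the robot, and variables do not carry over. Pictures are saved under pics/ and viewed, at most 10 in all, crops included, and the job is handed in when it is done.

```bash
mkdir -p pics; ls
python3 - <<'E'
from plant import r
import cv2,numpy as np
o=r.get_obs();print({k:np.round(v,3) for k,v in o.items()},r.pinch_z)
for n in("top","side"):
    cv2.imwrite(f"pics/{n}0.png",r.read_camera(n)[:,:,::-1]);i=r.camera_info(n);print(n,np.round(i["K"],1).tolist(),np.round(i["extrinsics"],3).tolist())
E
```

```text
pics
{'time_s': np.float64(0.0), 'joint_positions': array([-1.426,  0.125,  1.652, -0.   ,  1.367, -0.083]), 'qvel': array([ 0.   , -0.001,  0.   , -0.   , -0.001, -0.002]), 'joint_efforts': array([ 1.0000e-03, -4.2361e+01, -3.6545e+01, -0.0000e+00,  7.0000e-03,
        0.0000e+00]), 'tcp_pos': array([ 0.147, -0.633,  0.201]), 'eef_rot': array([-3.14 , -0.   ,  0.228]), 'ft_force': array([-0.505,  1.567,  0.975]), 'torque': array([ 0.066,  0.05 , -0.035]), 'grasp_force': np.float64(0.0), 'grip_width': np.float64(1.0)} 0.0187
top [[509.6, 0.0, 319.1], [0.0, 509.6, 231.9], [0.0, 0.0, 1.0]] [[0.029, -0.992, 0.121, 0.478], [-1.0, -0.028, 0.004, 0.006], [-0.001, -0.121, -0.993, 1.143], [0.0, 0.0, 0.0, 1.0]]
side [[589.1, 0.0, 319.3], [0.0, 589.1, 237.1], [0.0, 0.0, 1.0]] [[-0.692, -0.469, 0.549, -0.077], [-0.722, 0.461, -0.516, 0.645], [-0.01, -0.753, -0.657, 1.015], [0.0, 0.0, 0.0, 1.0]]
```

View pics/top0.png

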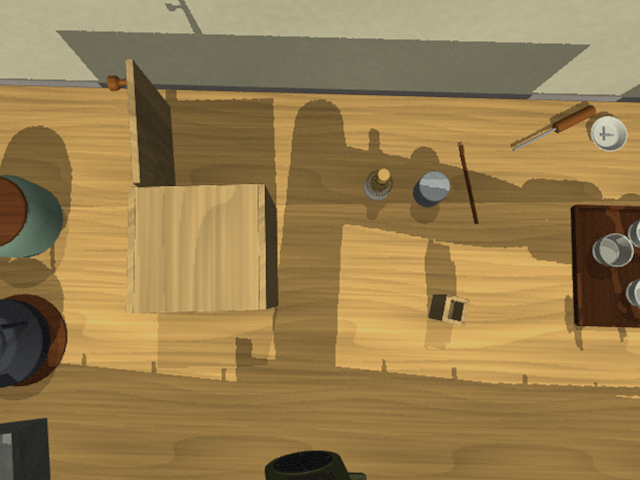

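View pics/side0.png

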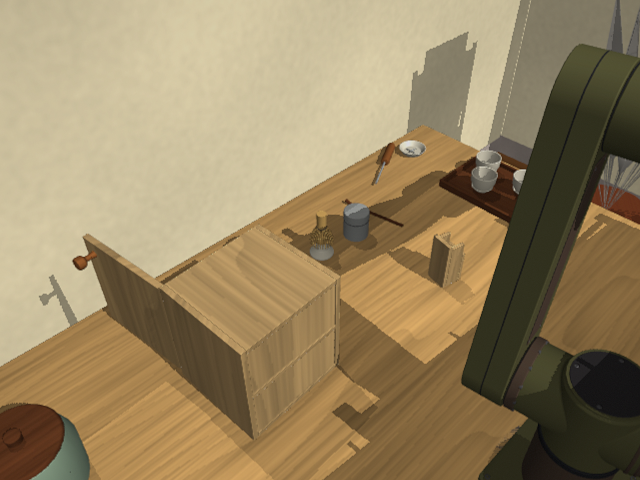

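```bash
cat > h.py <<'E'
from plant import r
import cv2,numpy as np
from scipy.optimize import least_squares
pi=np.pi
def snap(n,tag):
    i=r.camera_info(n);im=r.read_camera(n)[:,:,::-1].copy();cv2.imwrite(f"pics/{tag}.png",im);np.savez(f"pics/{tag}.npz",K=i["K"],E=i["extrinsics"]);return im
def proj(tag,P):
    d=np.load(f"pics/{tag}.npz");E=d["E"];p=(np.atleast_2d(P)-E[:3,3])@E[:3,:3]@d["K"].T;return p[:,:2]/p[:,2:]
E
python3 - <<'E'
from h import *
for y in (pi/2,-pi/2):
    q=r.ik([.45,-.2,.36],[pi,0,y]);print(y,q)
snap("top","top");snap("side","side")
r.goto([.42,-.2,.36],[pi,0,pi/2]);a=snap("wrist","w1")
print(r.get_obs()["time_s"],r.camera_info("wrist")["extrinsics"].round(3).tolist(),r.camera_info("wrist")["K"][0])
cv2.imwrite("pics/v1.png",a)
t=cv2.imread("pics/top.png");s=cv2.imread("pics/side.png")
m=np.vstack([np.hstack([cv2.resize(t[280:340,410:490],(400,300),interpolation=2),cv2.resize(s[220:295,410:510],(400,300),interpolation=2)]),
 np.hstack([cv2.resize(t[170:320,110:310],(400,300),interpolation=2),cv2.resize(s[215:440,90:390],(400,300),interpolation=2)])])
cv2.imwrite("pics/m.png",m)
E
```

```text
1.5707963267948966 [-0.52728551 -0.27997315  1.77095847  0.          1.65060733 -0.52728551]
-1.5707963267948966 [-5.27285512e-01 -2.79973148e-01  1.77095847e+00 -4.44089210e-16
  1.65060733e+00  2.61430714e+00]
2.1833 [[1.0, -0.0, -0.001, 0.42], [-0.001, -0.96, -0.281, -0.129], [-0.001, 0.281, -0.96, 0.531], [0.0, 0.0, 0.0, 1.0]] [373.72217258   0.         321.78203742]
```

View pics/m.png

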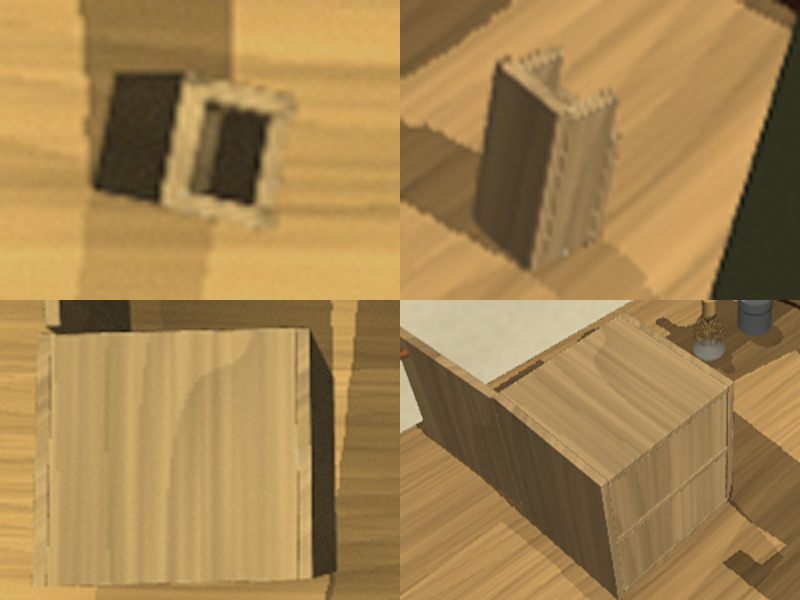

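View pics/w1.png

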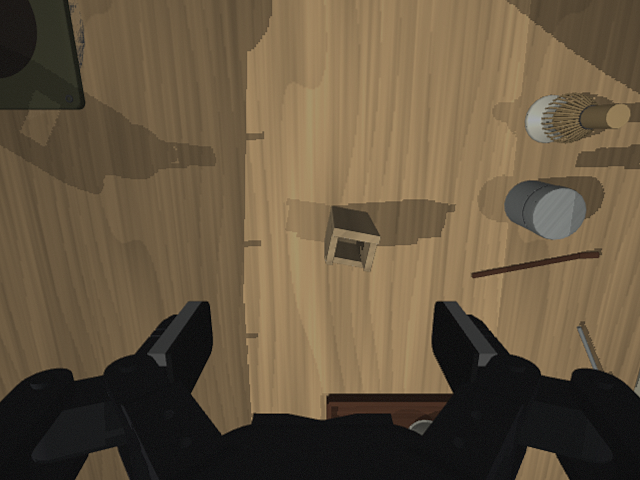

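```bash
cat > fit.py <<'E'
from h import *
B=[(28,-27,128),(28,27,128),(28,-27,0),(28,27,0)]
# pocket observations (pocket-frame mm, pixel); x->+y world, so -y is +x world
pk={"top":[(B[0],(446.6,295)),(B[1],(442.4,321)),(B[2],(433,294.6)),(B[3],(429,317.6))],
"side":[(B[0],(435,235)),(B[1],(449.5,247)),(B[2],(429.25,275.5)),(B[3],(443.25,287.5))],
"w1":[(B[0],(379,237)),(B[1],(328,236)),(B[3],(333,206))]}
cb={"top":[((110,-120,260),(264,184)),((-110,-120,260),(266.5,309.5)),((110,120,260),(129,186.5)),((-110,120,260),(126.5,312)),((-110,-120,0),(277.5,307))],
"side":[((-110,120,260),(243.75,355)),((-110,-120,260),(339,277)),((110,-120,260),(261,226)),((110,120,260),(161,288.5)),((-110,120,0),(255,438.5)),((-110,-120,0),(339,365))]}
def world(p,P):
    c,s=np.cos(p[2]),np.sin(p[2]);P=np.array(P)/1000.
    return P@np.array([[c,s,0],[-s,c,0],[0,0,1]])+[p[0],p[1],p[3]]
def fit(obs,p0):
    f=lambda p:np.concatenate([(proj(t,world(p,[a for a,_ in L]))-[b for _,b in L]).ravel() for t,L in obs.items()])
    s=least_squares(f,p0,loss="soft_l1");print(s.x.round(4));print(f(s.x).round(1).reshape(-1,2).tolist());return s.x
if __name__=="__main__":
    for ob,p0 in((pk,[.456,-.25,1.6,0]),(cb,[.5,.2,0,0])):
        fit(ob,p0)
        for t in ob: print(t);fit({t:ob[t]},p0)
E
python3 fit.py
```

```text
[ 4.5310e-01 -2.6910e-01  1.4098e+00 -1.4000e-03]
[[0.4, -0.4], [0.2, 0.7], [-0.3, -0.1], [-0.2, 1.0], [-0.6, -0.0], [1.6, 0.9], [-1.0, -0.8], [0.5, 0.2], [0.3, 0.4], [4.0, -6.0], [-3.2, 1.2]]
top
[ 0.4527 -0.2798  1.4049 -0.0476]
[[0.0, -0.2], [-0.1, -0.2], [-0.0, 0.1], [0.1, 0.3]]
side
[ 0.4564 -0.2766  1.345  -0.0096]
[[-0.0, -0.2], [0.8, 1.2], [-0.5, -1.4], [-0.2, 0.2]]
w1
[ 0.4523 -0.2654  1.5251  0.0221]
[[0.4, 0.0], [0.5, -1.2], [-6.0, 3.8]]
[ 0.5526  0.223   0.0522 -0.0045]
[[0.8, 0.2], [-0.3, -0.0], [0.6, 0.8], [0.3, 0.8], [0.8, -1.0], [-2.7, 0.5], [2.0, 0.1], [-1.7, -1.4], [-1.0, -0.5], [-0.5, 2.7], [0.3, -0.5]]
top
[ 0.553   0.2235  0.0497 -0.0032]
[[0.6, -0.0], [-0.8, -0.1], [0.2, 0.3], [-0.4, 0.4], [0.4, -1.0]]
side
[ 0.5615  0.2155  0.053  -0.0176]
[[-1.6, -0.3], [1.3, 0.6], [-1.2, -0.1], [1.3, -0.0], [0.3, 0.7], [-0.2, -1.2]]
```

Run:
```python
from h import *
r.goto([.52,-.08,.45],[pi,0,-pi/2]);a=snap("wrist","w2")
r.goto([.453,-.25,.26],[pi,0,1.41]);b=snap("wrist","w3")
print(r.get_obs()["time_s"])
from fit import world
for t,p,c in(("w2",[.5526,.223,.0522,0],[(x,-120,z) for x in(110,0,-110) for z in(260,165,0)]),("w3",[.4531,-.2691,1.41,0],[(x,y,z) for x,z in((28,128),(28,0),(-28,85)) for y in(-27,27)])):
    print(t,proj(t,world(p,c)).round(0).tolist())
w=proj("w3",world([.4531,-.2691,1.41,0],[(0,0,128)]))[0].astype(int);x,y=np.clip(w-[80,60],0,[480,360]);print(x,y)
cv2.imwrite("pics/w3c.png",cv2.resize(b[y:y+120,x:x+160],(800,600),interpolation=2))
```

```text
7.975
w2 [[189.0, 371.0], [213.0, 328.0], [238.0, 281.0], [287.0, 366.0], [293.0, 324.0], [300.0, 278.0], [385.0, 362.0], [374.0, 320.0], [361.0, 275.0]]
w3 [[358.0, 208.0], [293.0, 208.0], [348.0, 186.0], [301.0, 186.0], [352.0, 255.0], [297.0, 255.0]]
245 180
```

View pics/w2.png

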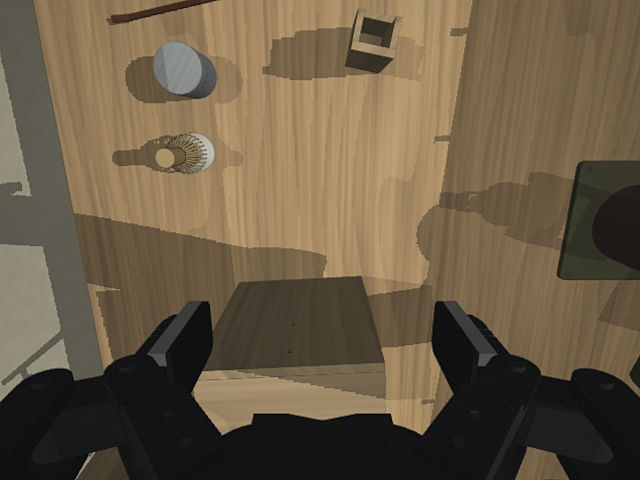

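View pics/w3c.png

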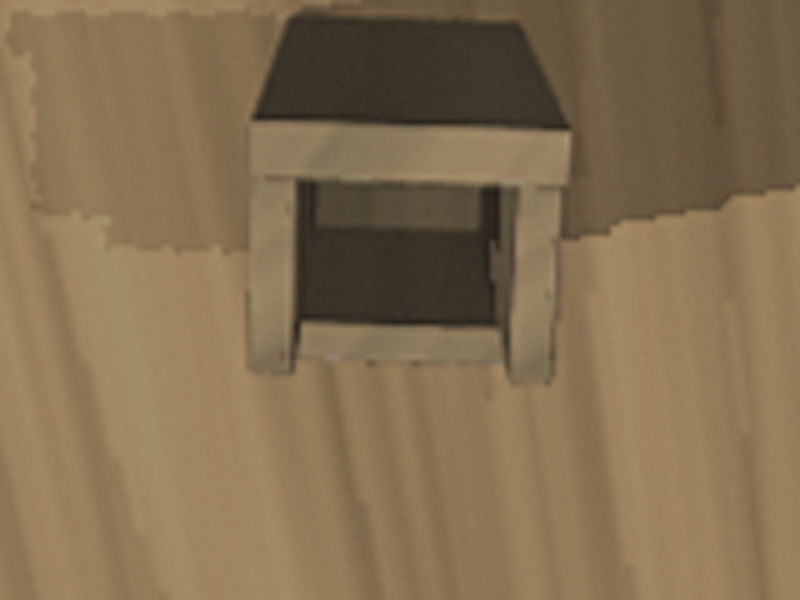

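Run:
```python
from fit import *
L=[(B[0],(359,205.8)),(B[1],(295.6,204)),(B[2],(349,184.4)),(B[3],(304,183)),((-20,27,118),(294.6,254.4)),((-20,-27,118),(355.6,256.4))]
fit({"w3":L},[.453,-.27,1.41,0]);pk["w3"]=L;del pk["w1"];fit(pk,[.453,-.27,1.41,0])
cb["w2"]=[((110,-120,0),(238,281)),((-110,-120,0),(361,276)),((-110,-120,260),(384.5,363)),((0,-120,230),(290,352)),((0,-120,165),(293,325))]
fit(cb,[.55,.22,.05,0])
```

```text
[ 0.4541 -0.2679  1.3765 -0.0057]
[[0.6, 0.3], [-0.2, -0.1], [0.0, 0.1], [-1.2, -0.1], [0.8, -0.1], [-0.4, -0.1]]
[ 0.454  -0.2675  1.3799 -0.0026]
[[-0.1, -1.2], [-1.1, -0.3], [-0.7, -0.8], [-1.4, 0.1], [-1.3, 0.2], [0.2, 1.3], [-1.7, -0.7], [-0.8, 0.7], [0.6, 0.5], [-0.9, 0.3], [-0.1, 0.1], [-1.6, 0.0], [0.3, 0.7], [-0.3, 0.5]]
[ 0.5524  0.2243  0.0519 -0.0021]
[[0.0, 0.0], [-1.2, 0.1], [-0.6, 0.6], [-0.9, 0.9], [0.1, -0.9], [-3.4, 0.1], [1.6, -0.4], [-2.2, -2.0], [-1.8, -1.0], [-1.1, 2.5], [-0.0, -0.8], [0.9, -0.1], [0.3, -1.0], [0.5, -1.1], [-0.7, -0.9], [0.3, -1.0]]
```

Run:
```python
from h import *
p=np.array([.454,-.2678]);yaw=1.378;off=-.001
g=p+off*np.array([np.cos(yaw),np.sin(yaw)])
R=[pi,0,yaw]
r.goto([*g,.22],R);r.move_linear([*g,.077],feed=.1,max_force=15);r.wait(.2);print(r.get_obs()["tcp_pos"],r.get_obs()["ft_force"])
r.grasp(60);r.wait(.3)
o=r.get_obs();print(o["tcp_pos"],o["grasp_force"],o["grip_width"]);np.save("z0.npy",o["tcp_pos"])
r.move_linear([*g,.20],feed=.12);r.wait(.3)
o=r.get_obs();print(o["tcp_pos"],o["grasp_force"],o["ft_force"],o["time_s"])
c=.0519;n=np.array([-np.sin(c),np.cos(c)])
face=np.array([.5525,.2239])-.12*n
t=face-(.028-off+.030)*n
r.goto([*t,o["tcp_pos"][2]+.02],[pi,0,c+pi/2]);r.wait(.3)
o=r.get_obs();print(t,o["tcp_pos"],o["eef_rot"],o["ft_force"],o["time_s"])
a=snap("wrist","w4");s=snap("top","t4")
s2=snap("side","s4")
cv2.imwrite("pics/m4.png",np.hstack([cv2.resize(a[150:300,220:420],(400,300),interpolation=2),cv2.resize(s[150:330,200:440],(400,300),interpolation=2)]))
```

```text
[ 0.45408405 -0.26896852  0.07751412] [-0.38927335  0.49666996  1.05049336]
[ 0.4541559  -0.26916357  0.07756431] 63.31961989402771 0.6100350225659165
[ 0.45361632 -0.26867154  0.19945719] 62.730127573013306 [ 0.94151185 -0.06664476 -1.09797903] 12.2417
[0.56178593 0.04514102] [0.56177863 0.04428628 0.21943558] [-3.14156011e+00  5.98459568e-05  1.62126072e+00] [-0.36233653 -0.56886854 -1.14370623] 13.8
```

View pics/m4.png

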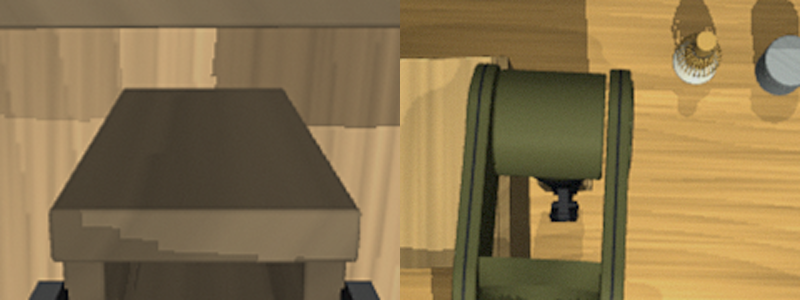

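Run:
```python
from fit import *
L=[(B[0],(399,255)),(B[1],(245,255)),(B[2],(362.5,195)),(B[3],(281,194))]
x=fit({"w4":L},[.561,.045,1.62,.14])
print(proj("w4",world([.5525,.2239,.0519,0],[(110,-120,260),(-110,-120,260),(110,-120,0),(-110,-120,0)])).round(1).tolist())
```

```text
[0.5617 0.0454 1.6195 0.1386]
[[0.1, 0.3], [-0.1, -0.1], [-0.8, -0.7], [1.2, 0.1]]
[[641.6, 164.1], [2.3, 164.5], [430.6, 141.2], [213.2, 141.3]]
```

Run:
```python
from h import *
c=.0519;n=np.array([-np.sin(c),np.cos(c),0]);R=[pi,0,c+pi/2]
p=np.array([.5618,.0451,.2096])
r.move_linear(p+.016*n,R,feed=.05);r.wait(.4)
b=np.mean([r.get_obs()["ft_force"] for _ in range(1)],axis=0);o=r.get_obs();print(b,o["tcp_pos"],o["time_s"])
hit=r.move_linear(p+.040*n,R,feed=.007,max_force=4)
o=r.get_obs();print(hit,o["tcp_pos"],(o["tcp_pos"]-p)@n,(o["ft_force"]-b),o["torque"],o["time_s"])
r.wait(.3);o=r.get_obs();print((o["tcp_pos"]-p)@n,(o["ft_force"]-b).round(2),o["torque"],o["time_s"]);np.save("b.npy",b)
```

```text
[ 0.34328266 -1.0052447  -2.4449902 ] [0.56104693 0.06094433 0.20974331] 14.875
True [0.55983313 0.07379507 0.20868567] 0.02875847090190316 [-0.04573372  1.14794273  1.80507278] [-0.0721469   0.01607819  0.02520144] 16.8083
0.02873218639981641 [-0.37 -0.12  1.42] [-0.03110329 -0.04612098 -0.00589964] 17.1083
```

```bash
cat >> h.py <<'E'
def F(k=12):
    L=[]
    for _ in range(k): r.wait(.02);L.append(r.get_obs()["ft_force"])
    return np.mean(L,0),np.std(L,0)
E
python3 - <<'E'
from h import *
c=.0519;n=np.array([-np.sin(c),np.cos(c),0]);R=[pi,0,c+pi/2]
p=np.array([.5618,.0451,.2096])
b,s=F();print(b,s);np.save("b.npy",b)
d=.0290
for i in range(14):
    r.move_linear(p+d*n,R,feed=.005)
    f,_=F(8);o=r.get_obs();print(round(d,5),round((o["tcp_pos"]-p)@n,5),o["tcp_pos"][2].round(4),(f-b).round(2),round(o["time_s"],2))
    if -(f-b)@n>3: break
    d+=.0004
E
```

```text
[-0.15573897 -0.33974747 -1.18390122] [0.81359021 0.47907476 0.36766939]
0.029 0.02886 0.2096 [ 0.36 -0.95 -0.07] 17.97
0.0294 0.02886 0.2097 [ 0.39 -3.89  0.34] 18.35
```

Run:
```python
from h import *
c=.0519;n=np.array([-np.sin(c),np.cos(c),0]);R=[pi,0,c+pi/2]
p=np.array([.5618,.0451,.2096]);b=np.load("b.npy")
d=.0294
for i in range(10):
    f,_=F(12);o=r.get_obs();push=-(f-b)@n;print(round(d,5),round((o["tcp_pos"]-p)@n,5),(f-b).round(2),o["torque"].round(2),o["grasp_force"].round(1),round(o["time_s"],2))
    if 9<push<11: break
    d+=np.clip((10-push)*.0001,-.0003,.0003)
    r.move_linear(p+d*n,R,feed=.003)
a=snap("wrist","w5");t=snap("side","s5");np.save("d.npy",d)
print(r.get_obs()["tcp_pos"],r.get_obs()["eef_rot"])
cv2.imwrite("pics/m5.png",np.hstack([cv2.resize(a[150:300,220:420],(400,300),interpolation=2),cv2.resize(t[215:395,190:430],(400,300),interpolation=2)]))
```

```text
Traceback (most recent call last):
AttributeError: 'float' object has no attribute 'round'
```

Run:
```python
from h import *
c=.0519;n=np.array([-np.sin(c),np.cos(c),0]);R=[pi,0,c+pi/2]
p=np.array([.5618,.0451,.2096]);b=np.load("b.npy")
d=.0294
for i in range(10):
    f,_=F(12);o=r.get_obs();push=-(f-b)@n;print(round(d,5),round((o["tcp_pos"]-p)@n,5),(f-b).round(2),o["torque"].round(2),o["grasp_force"],round(o["time_s"],2))
    if 9<push<11: break
    d+=np.clip((10-push)*.0001,-.0003,.0003)
    r.move_linear(p+d*n,R,feed=.003)
a=snap("wrist","w5");t=snap("side","s5");np.save("d.npy",d)
print(r.get_obs()["tcp_pos"],r.get_obs()["eef_rot"])
cv2.imwrite("pics/m5.png",np.hstack([cv2.resize(a[150:300,220:420],(400,300),interpolation=2),cv2.resize(t[215:395,190:430],(400,300),interpolation=2)]))
```

```text
0.0294 0.02888 [ 0.45 -4.84  0.3 ] [-0.85 -0.02  0.14] 62.86632299423218 18.75
0.0297 0.02886 [ 0.32 -5.68  0.53] [-1.01 -0.08  0.19] 62.87988781929016 19.2
0.03 0.02886 [ 0.48 -6.65  0.28] [-1.15 -0.03  0.2 ] 62.88216590881348 19.65
0.0303 0.02886 [ 0.7  -7.75  0.39] [-1.31 -0.03  0.17] 62.88297772407532 20.1
0.03052 0.02884 [ 0.43 -8.3   0.22] [-1.41 -0.06  0.18] 62.88154363632202 20.55
0.03069 0.02883 [ 0.52 -9.1   0.3 ] [-1.48 -0.    0.19] 62.881271839141846 21.0
[0.56040104 0.07390158 0.20971692] [3.1414562  0.00376061 1.62250149]
```

View pics/m5.png

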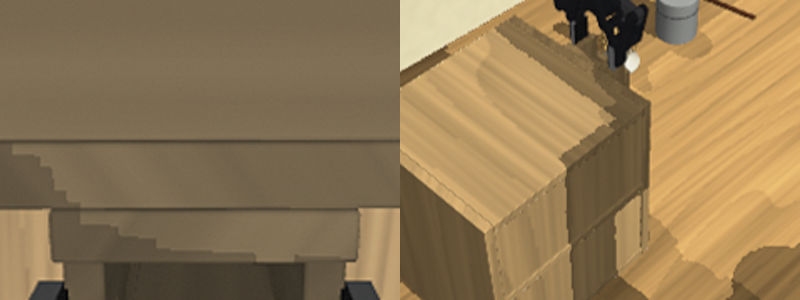

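Run:
```python
from h import *
b=np.load("b.npy")
r.wait(3.2);f,_=F(12);o=r.get_obs();print((f-b).round(2),o["tcp_pos"],o["grasp_force"],o["time_s"])
if 7.5<-(f-b)[1]<12.5: print(r.hand_in())
```

```text
[ 0.43 -8.93  0.37] [0.56037532 0.07389454 0.20967454] 62.881819009780884 24.5
the job is handed in; nothing more can be done
None
```

The pocket's back board is held flat against the middle of the cupboard's side, its top edge level with the cupboard's top by my measurements. It was pressed at about 9 N for over three seconds, and I handed the job in at 24.5 s with the gripper still holding and pushing; no verdict came back.

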